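# Square the imaging cassette on the positioning board and pin it

### The arm

A 6-joint arm with a two-finger parallel gripper is mounted at the origin on the work surface. World frame = base frame: x ahead of the robot, y to its left, z up, the work surface at z = 0. Lengths are in m, angles in rad, forces in N, time in s.
With the tool pointing down it reaches from about 0.25 to 0.775 m from the base axis. Payload 4 kg.
Tool frame: the origin (TCP) lies midway between the tips of the shut fingers; the grasp point (between the pads) lies 19 mm behind it; z points along the fingers, y is the direction in which the jaws open and shut (so a half turn about z gives the same grasp; the last joint's range is limited). The gripper opens to 94 mm and grips with 3 to 60 N. Pads are 16 mm wide; open, the fingers measure 119 mm over their backs; the gripper's body (75 mm by 177 mm) begins 78 mm behind the grasp point.
Start: joints at [1.113, 0.087, 1.371, -0, 1.684, -0.103], TCP at [0.191, 0.516, 0.206] pointing down, gripper open.
Joint ranges: [-3.1, 3.1], [-0.76, 2.03], [0.27, 2.55], [-1.08, 4.22], [0.17, 2.65], [-2.57, 2.57]. Speed limits (rad/s): [2.79, 2.79, 3.14, 3.14, 3.14, 3.14].

### API

Orientations are given as [roll, pitch, yaw] about the fixed x, y, z axes, in that order (R = Rz(yaw) Ry(pitch) Rx(roll)).
In Python, from bench import get_obs, snapshot, ticket gives the robot as it stands.
- The arm moves only by the shell command python3 -m creep 'ROWS' [OPENING]. ROWS is JSON, a list that holds one entry, the list of rows, each a list of 4 numbers: the shift along the tool's x, y, z in mm, then the turn about the tool's z in degrees. A call has 1 to 8 rows; each row shifts and turns the commanded pose from where the row before left it, along the tool's axes as they then stand; what a row does not reach is not made up. A row lasts 1/8 s, in which the tool goes at most 62.5 mm and 10.7 degrees, less where a joint would pass 70% of its speed; a pose out of reach is approached as far as the arm can. A call with a gripper value outside its range is refused whole. OPENING is the opening, from 0 (shut) to 1 (fully open), set as the call begins (- or left out, the last holds). The fingers move at their own pace and stop on an object; the grip force is fixed at half the most. Time passes only in rows, so rows that do not move let the fingers close. It gives the time, the measured TCP pose, the force and the opening at its end, in the units of the state.
- get_obs(): the state, without advancing time (a new reading comes with each control period).
- snapshot(name): name is "side" or "top"; returns a dict with "color" (384x512x3 uint8, red, green, blue), "depth" (384x512 float32, m along the optical axis (not along the pixel's ray), 0 where there is no reading), "fx", "fy", "cx", "cy" (pixels), "extrinsics" (4x4, takes a point from world to camera coordinates). Camera axes: x right, y down, z forward; pixel columns grow to the right and rows downward; lengths in m; the calibration is good to about 2 mm. A picture is of the moment at which its call begins.
- ticket.close_job(): hands the job in, once; it reports no verdict.
The state is a dict: "time": time; "joint_positions": joint angles; "qvel": joint speeds; "joint_torque": joint torques, N m; "tool_pos": TCP position; "ee_rot": TCP orientation; "wrist_force": force on the tool from outside, world axes, zero at the start; "wrist_torque": the same for the moment, N m; "width": finger opening in m.
Only numpy, scipy, OpenCV 4.12 (cv2) and the standard library are available. Lean on these libraries where they do the work, as an engineer would, in place of code of your own. Each camera call takes 0.05 s, during which the arm holds its last target. There are 200 camera calls.

### The job

The X-ray imaging cassette lies askew on the positioning board: push it gently until its long edge is flush along the aluminium fence and its end is hard against the blue end stop, so that its hole comes over the hole in the tray. Then take the red-handled locating pin from its white stand and push it down through both until its collar sits on the cassette, let go of it, and leave the bowl, the tape, the cup and the rest where they are.

Things in the scene. Friction and masses are not known exactly. Their poses are not given: they have to be found in the camera images.
- board: Fixed positioning board: white base 145 x 360 mm, top 10 mm above the table, an aluminium fence along one side and a grey tray on it. Origin on the table, z up; y runs along the fence, x points across the board to the fence. Base: x -80 to +65 mm, y -200 to +160 mm. Do not press the cassette against board, fence, tray or stop with more than 60 N.
- fence_mid (a point): Middle of the upper edge of the fence's registering face (board axes), which looks to the board's -x and stands at board x = +45 mm. Fence 340 mm long (170 mm either way), 18 mm thick, top 36 mm above the table, 12 mm above the tray. The cassette's long edge goes flush against it.
- tray_zone (a point): Point on the grey tray's top, 24 mm above the table, at x = y = 0 of the board. Tray: board x -75 to +45 mm, 270 mm along y. The cassette lies on it. Across its +y end a blue end stop, 11 mm high, 15 mm thick. Tray and stop are clamped (will not slide) at a place that differs each time and is not reported: the stop's face, looking to -y, is at board y = +80 to +130 mm.
- tray_line (a point): Point on the tray's top, on the line (along board y, 32 mm from the fence face) on which the tray's hole lies. The hole (covered once the cassette is home) is round, 15.8 mm, rim chamfered 1.5 mm, 14 mm deep, 30 mm before the end stop's face: right under the cassette's hole when the cassette is flush with fence and stop. This point itself (board y = 75 mm) is only the middle of where it can be.
- cassette_center (a point): Centre (half-way up) of the loose black cassette with yellow label, a slab 64 mm (x) by 160 mm (y) by 16 mm high, about 0.4 kg, lying flat on the tray: z up, y along its length. The +x long edge goes to the fence, the +y end (the one near the hole) to the end stop; it starts within 15 degrees of that. Centre is 32 mm above the table.
- cassette_hole (a point): Centre of the mouth of the cassette's through hole, on its top face (40 mm above the table): round, 15.8 mm, rim chamfered 1.5 mm, 50 mm from the cassette's centre towards its +y end.
- pin_grip (a point): Middle of the red round handle (22 mm diameter, 44 mm high) of the loose locating pin, 0.12 kg; z up along the pin. Below the handle a steel collar 30 mm wide, 6 mm high, then a stem 14 mm in diameter, 28 mm long, tip tapered. Tip 56 mm, collar underside 28 mm below this point. In its stand this point is 63 mm above the table, fully home in cassette and tray 68 mm.
- pin_stand: Fixed white block 70 x 70 x 35 mm high with a hole in which the pin stands; origin at the centre of its underside.
- bowl: Bystander: steel bowl 120 mm wide, 50 mm high; origin at its underside.
- tape: Bystander: white ring (tape roll) 90 mm wide, 25 mm high; origin at its underside.
- cup: Bystander: blue cup 70 mm wide, 70 mm high; origin at its underside.
Mind the look-alikes: they are no part of the job. Of the things like the part that bears pin_grip, leave any that is green or yellow; of the rest the smaller one is meant.

How it is judged:
By the outcome, as a careful person would: the job done as asked, in the order asked, and still so for the second after the job is handed in, with the robot touching nothing.
It also fails if it takes over 72 s, if anything falls off the work surface, if the arm or the gripper's body presses on something with over 40 N, if the wrist force passes 120 N, or if a joint passes its speed limit or range.

## Working session

There is one attempt and no reset: what is moved stays moved. The work goes in short steps, Python scripts to look and compute and a shell command to move; the robot and the scene stay as the last step left them, time stands still between calls to the robot, and variables do not carry over. Pictures are saved under pics/ and viewed, on a budget of 10 in all, crops included, one or two more only if the job needs it, and the job is handed in when it is done.

```bash
mkdir -p pics
cat > h.py <<'E'
import numpy as np,cv2
from bench import get_obs,snapshot,ticket
def save(s,name,crop=None,k=1):
    im=s["color"][:,:,::-1]
    if crop: r0,r1,c0,c1=crop; im=im[r0:r1,c0:c1]
    cv2.imwrite("pics/"+name,cv2.resize(im,None,fx=k,fy=k,interpolation=cv2.INTER_CUBIC))
def ray(s,u,v):
    E=np.array(s["extrinsics"]);R,t=E[:3,:3],E[:3,3]
    return -R.T@t, R.T@np.array([(u-s["cx"])/s["fx"],(v-s["cy"])/s["fy"],1])
def atz(s,u,v,z):
    o,d=ray(s,u,v); return o+d*(z-o[2])/d[2]
def dep(s,u,v):
    o,d=ray(s,u,v); return o+d*s["depth"][int(round(v)),int(round(u))]
E
python3 - <<'E'
from h import *
import pickle
o=get_obs();print({k:np.round(v,3) for k,v in o.items()})
for n in("top","side"):
    s=snapshot(n);save(s,n+"0.png",k=1.5);pickle.dump(s,open(n+"0.pkl","wb"))
    print(n,s["fx"],s["cx"],s["cy"],np.round(ray(s,256,192),3))
E
```

```text
{'time': np.float64(0.0), 'joint_positions': array([ 1.113,  0.088,  1.372,  0.   ,  1.684, -0.103]), 'qvel': array([-0.001,  0.   ,  0.001, -0.001,  0.001,  0.002]), 'joint_torque': array([ 1.0000e-03, -3.4019e+01, -3.0243e+01,  7.2000e-02,  3.3000e-02,
       -0.0000e+00]), 'tool_pos': array([0.191, 0.515, 0.204]), 'ee_rot': array([-3.139, -0.   ,  2.787]), 'wrist_force': array([1.506, 0.408, 0.038]), 'wrist_torque': array([ 0.004,  0.046, -0.   ]), 'width': np.float64(0.094)}
top 416.9803340623178 261.3298281361377 199.28790626710105 [[ 0.339  0.027  1.391]
 [ 0.148  0.033 -0.989]]
side 358.5024784327935 254.68494196966165 187.4587803758884 [[ 0.095 -0.527  0.655]
 [ 0.489  0.601 -0.633]]
```

View pics/top0.png

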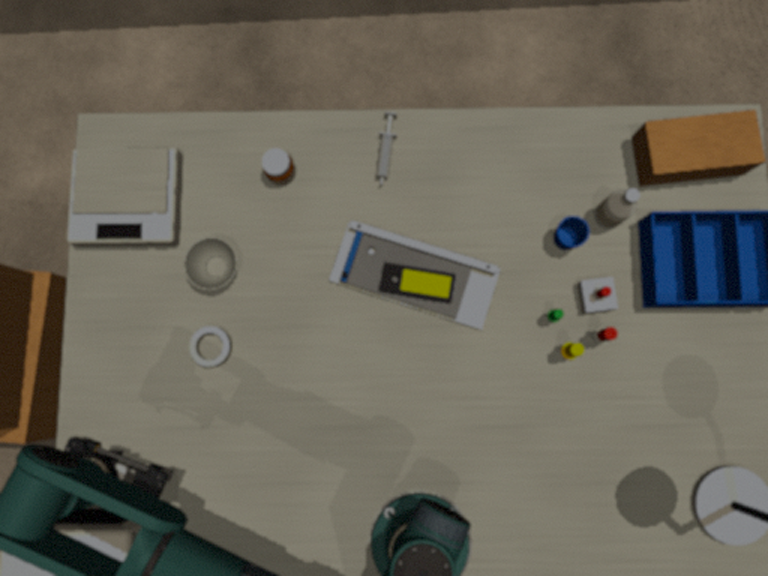

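View pics/side0.png

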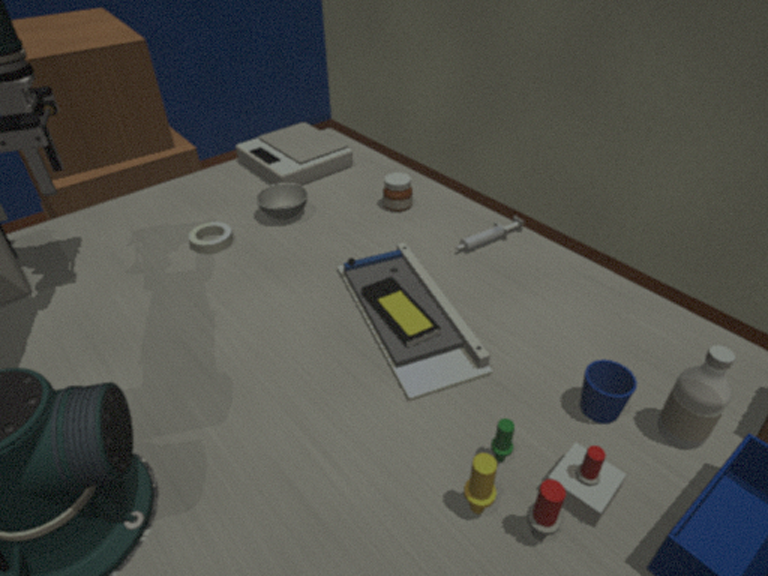

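Run:
```python
from h import *
import pickle
s=pickle.load(open("top0.pkl","rb"))
a=s["color"][140:230,212:342,::-1]; b=s["color"][175:245,362:422,::-1]
A=cv2.resize(a,None,fx=6,fy=6,interpolation=cv2.INTER_CUBIC)
for i in range(10,130,10):
  cv2.line(A,(i*6,0),(i*6,6),(0,0,255),1);cv2.putText(A,str(212+i),(i*6-10,18),0,.4,(0,0,255))
for i in range(10,90,10):
  cv2.putText(A,"-"+str(140+i),(0,i*6+4),0,.4,(0,0,255))
cv2.imwrite("pics/bd.png",cv2.convertScaleAbs(A,alpha=1.5))
s2=pickle.load(open("side0.pkl","rb"))
# red blobs
for n,q in(("top",s),("side",s2)):
  hsv=cv2.cvtColor(q["color"],cv2.COLOR_RGB2HSV)
  m=(((hsv[...,0]<6)|(hsv[...,0]>174))&(hsv[...,1]>150)&(hsv[...,2]>70)).astype(np.uint8)
  k,l,st,c=cv2.connectedComponentsWithStats(m)
  for i in range(1,k):
    if st[i,4]>15:
      mm=(l==i); d=q["depth"][mm]; 
      vs,us=np.nonzero(mm); P=np.array([dep(q,u,v) for u,v in zip(us,vs)])
      print(n,st[i],c[i],np.round(np.median(P,0),4),"zmax",np.percentile(P[:,2],95).round(4), "top pts",np.round(P[P[:,2]>np.percentile(P[:,2],95)-.006].mean(0),4))
```

```text
top [400 192   7   5  26] [403.11538462 193.96153846] [ 0.5255 -0.3913  0.0844] zmax 0.0878 top pts [ 0.5263 -0.3929  0.0852]
top [402 218   9   8  54] [406.42592593 221.92592593] [ 0.436  -0.3924  0.1006] zmax 0.1054 top pts [ 0.436  -0.3936  0.1023]
side [392 298  11  10  82] [397.12195122 302.15853659] [ 0.525  -0.3948  0.086 ] zmax 0.0876 top pts [ 0.5251 -0.3949  0.0859]
side [360 320  17  16 188] [368.15957447 327.31382979] [ 0.435  -0.3951  0.1022] zmax 0.1037 top pts [ 0.4352 -0.3949  0.1021]
```

View pics/bd.png

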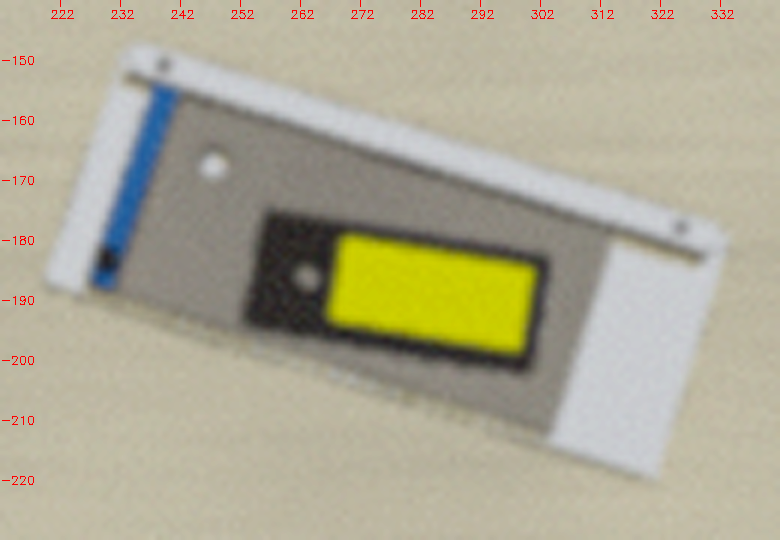

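```bash
cat > g.py <<'E'
from h import *
import pickle
s=pickle.load(open("top0.pkl","rb"))
def c(X,Y,z): return atz(s,212+(X+.5)/6-.5,140+(Y+.5)/6-.5,z/1000)
def ang(a,b): d=b-a; return np.degrees(np.arctan2(d[1],d[0])),np.linalg.norm(d)
if __name__=="__main__":
    P={k:c(*v) for k,v in dict(hole=(213,166,24),bNR=(660,478,10),bNL=(45,288,10),fOR=(728,235,36),fOL=(135,42,36),
     fiR=(705,252,36),fiL=(128,74,36),k1=(267,212,40),k2=(549,258,40),k3=(527,372,40),k4=(246,322,40),kh=(307,277,40),
     sT=(180,92,35),sB=(116,288,35),tT=(612,238,24),tB=(548,435,24)).items()}
    for k,v in P.items(): print(k,v.round(4))
    for a,b in("bNR bNL","fOR fOL","fiR fiL","k2 k1","k3 k4","k4 k1","k3 k2","sB sT","tB tT"," k3 k2") and [x.split() for x in("bNR bNL","fOR fOL","fiR fiL","k2 k1","k3 k4","k4 k1","k3 k2","sB sT","tB tT")]: print(a,b,ang(P[a],P[b]))
    print("cass centre",sum(P[k] for k in("k1","k2","k3","k4"))/4)
    print("dep hole",dep(s,(213+.5)/6-.5+212,140+166/6+3),"cass",dep(s,285,185))
    s2=pickle.load(open("side0.pkl","rb"))
E
python3 g.py
```

```text
hole [0.6284 0.1023 0.024 ]
bNR [ 0.4536 -0.1437  0.01  ]
bNL [0.5626 0.1973 0.01  ]
fOR [ 0.5847 -0.1809  0.036 ]
fOL [0.6966 0.1451 0.036 ]
fiR [ 0.5753 -0.168   0.036 ]
fiL [0.6784 0.1489 0.036 ]
k1 [0.599  0.0718 0.04  ]
k2 [ 0.572  -0.0824  0.04  ]
k3 [ 0.5093 -0.0693  0.04  ]
k4 [0.538  0.0834 0.04  ]
kh [0.5626 0.05   0.04  ]
sT [0.6681 0.12   0.035 ]
sB [0.5582 0.1551 0.035 ]
tT [ 0.5857 -0.1187  0.024 ]
tB [ 0.4764 -0.0814  0.024 ]
bNR bNL (np.float64(72.2798951633182), np.float64(0.35804414445592075))
fOR fOL (np.float64(71.05012603064263), np.float64(0.34460123061287595))
fiR fiL (np.float64(71.9889958228529), np.float64(0.33327385089336947))
k2 k1 (np.float64(80.08659849609538), np.float64(0.15647298984007502))
k3 k4 (np.float64(79.36516237462429), np.float64(0.1554182402842759))
k4 k1 (np.float64(-10.840702484830635), np.float64(0.06207683490517674))
k3 k2 (np.float64(-11.766700855657248), np.float64(0.06405910084759411))
sB sT (np.float64(-17.707929161652988), np.float64(0.11536052334664759))
tB tT (np.float64(-18.856418523750538), np.float64(0.1154562403266758))
cass centre [0.55456986 0.00087234 0.04      ]
dep hole [0.61778304 0.10259663 0.01882851] cass [ 0.56432426 -0.02299494  0.04099111]
```

```bash
cat > q.py <<'E'
import sys,numpy as np
from h import *
# board-aligned coords (rotated world): xb,yb ; prints current state and tool-frame delta in mm to target
a=np.radians(-18);xb=np.array([np.cos(a),np.sin(a)]);yb=np.array([-np.sin(a),np.cos(a)])
o=get_obs();p=np.array(o["tool_pos"]);yaw=o["ee_rot"][2];f=np.array(o["wrist_force"])
print("t %.2f"%o["time"],"p",p.round(4),"b",(p[:2]@xb).round(4),(p[:2]@yb).round(4),"yaw %.2f"%np.degrees(yaw),"Fb",(f[:2]@xb).round(1),(f[:2]@yb).round(1),f[2].round(1),"Tz",np.round(o["wrist_torque"],2),"w %.4f"%o["width"])
if len(sys.argv)>3:
    v=list(map(float,sys.argv[1:4])); w=v[0]*xb+v[1]*yb if len(sys.argv)<5 else np.array(v[:2])
    d=w-p[:2];tx=np.array([np.cos(yaw),np.sin(yaw)]);ty=np.array([np.sin(yaw),-np.cos(yaw)])
    print("delta tool mm",(1e3*np.array([d@tx,d@ty,p[2]-v[2]])).round(1))
E
python3 -m creep '[[[0,0,0,-2.3],[-25,-22,0,0],[-33,-28,0,0],[-33,-28,0,0],[-33,-28,0,0],[-33,-28,0,0],[-33,-28,0,0],[-33,-28,0,0]]]' 1
python3 -m creep '[[[-33,-28,10,0],[-33,-28,10,0],[-33,-28,10,0],[-33,-28,10,0],[-33,-28,10,0],[-33,-28,10,0],[0,0,0,0]]]'
python3 q.py .46 .1722 .031
```

```text
time: 1.1
tool_pos: [0.3446, 0.2647, 0.205]
ee_rot: [-3.141, -0.0, 2.827]
wrist_force: [0.4, -0.4, 0.2]
width: 0.0939
time: 1.98
tool_pos: [0.4805, 0.0429, 0.1437]
ee_rot: [-3.14, -0.003, 2.823]
wrist_force: [-0.8, 0.5, 0.2]
width: 0.0937
t 1.98 p [0.4805 0.0429 0.1437] b 0.4437 0.1893 yaw 161.73 Fb -0.9 0.2 0.2 Tz [ 0.05  0.   -0.03] w 0.0937
delta tool mm [-16.4 -17.  112.7]
```

```bash
python3 -m creep '[[[-8,-8.5,20,0],[-8,-8.5,30,0],[0,0,30,0],[0,0,22,0],[0,0,10.5,0],[0,0,0,0]]]' >/dev/null
python3 q.py
python3 -m creep '[[[-6,0,0,0],[-6,0,0,0],[-6,0,0,0],[-6,0,0,0],[-6,0,0,0],[0,0,0,0]]]' >/dev/null
python3 q.py .523 .1722 .031
```

```text
t 2.73 p [0.4899 0.0246 0.0326] b 0.4584 0.1748 yaw 162.02 Fb -0.5 -0.5 0.9 Tz [-0.02 -0.03  0.03] w 0.0939
t 3.48 p [0.5197 0.0143 0.0329] b 0.4899 0.1742 yaw 161.96 Fb -1.4 0.2 -0.4 Tz [ 0.02 -0.01  0.04] w 0.0936
delta tool mm [-33.1  -2.    1.9]
```

```bash
python3 -m creep '[[[-6,0,1.5,0],[-6,0,0,0],[-6,0,0,0],[-6,0,0,0],[-5,0,0,0],[-2,0,0,0],[0,0,0,0]]]' >/dev/null
python3 q.py
python3 - <<'E'
from h import *
s=snapshot("side");save(s,"side1.png",(140,280,200,350),5)
E
```

```text
t 4.35 p [0.549  0.0048 0.0314] b 0.5207 0.1742 yaw 161.96 Fb -1.0 0.2 -0.9 Tz [ 0.02  0.12 -0.05] w 0.0940
```

View pics/side1.png

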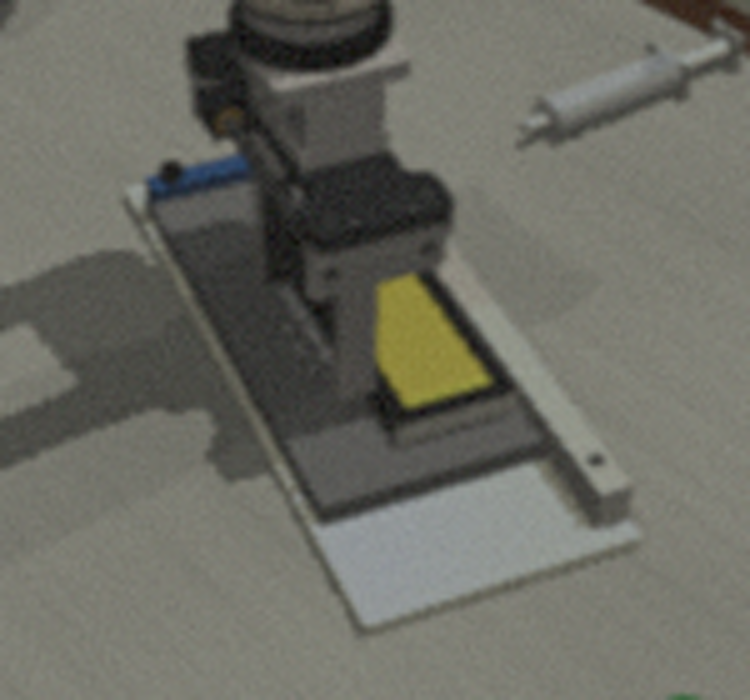

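```bash
python3 -m creep '[[[15,0,0,0],[10,-10,0,0],[0,-20,0,0],[0,-20,0,0],[0,-20,0,0],[0,-20,0,0],[0,-20,0,0],[0,0,0,0]]]' 0 >/dev/null
python3 q.py .561 .062 .031
```

```text
t 5.40 p [ 0.49   -0.0927  0.0318] b 0.4947 0.0632 yaw 161.84 Fb 0.7 0.3 0.4 Tz [-0.02 -0.03  0.  ] w 0.0175
delta tool mm [-66.3  -1.    0.8]
```

```bash
python3 -m creep '[[[-20,0,0,0],[-25,0,0,0],[-21,0,0,0],[0,6,0,0],[0,8,0,0],[0,8,0,0],[0,8,0,0],[0,0,0,0]]]' >/dev/null
python3 q.py
python3 -m creep '[[[0,8,0,0],[0,8,0,0],[0,8,0,0],[0,8,0,0],[0,8,0,0],[0,6,0,0],[0,0,0,0]]]' >/dev/null
python3 q.py .561 .149 .031
python3 - <<'E'
from h import *
s=snapshot("top");save(s,"top1.png",(140,230,212,342),6)
E
```

```text
t 6.40 p [ 0.5628 -0.0825  0.0316] b 0.5608 0.0955 yaw 162.03 Fb -0.8 -0.0 1.3 Tz [-0.01  0.02 -0.01] w 0.0004
t 7.28 p [ 0.5774 -0.0389  0.0315] b 0.5611 0.1414 yaw 162.01 Fb 0.1 0.6 -0.1 Tz [-0.01 -0.06 -0.02] w 0.0003
delta tool mm [0.1 7.6 0.5]
```

View pics/top1.png

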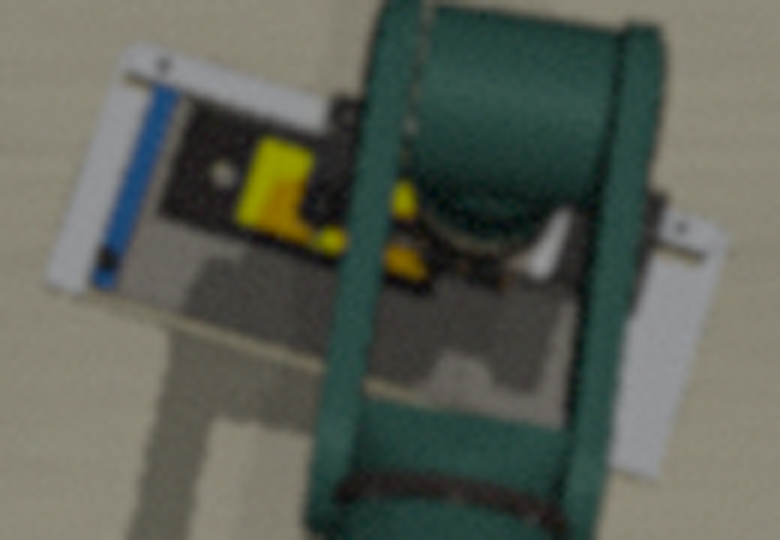

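```bash
python3 -m creep '[[[0,2,0,0],[0,2,0,0],[0,1,0,0],[0,0,0,0]]]' >/dev/null
python3 q.py
python3 -m creep '[[[0,1,0,0],[0,1,0,0],[0,0,0,0]]]' >/dev/null
python3 q.py .561 .149 .031
```

```text
t 7.83 p [ 0.5785 -0.0353  0.0314] b 0.5611 0.1452 yaw 161.97 Fb -0.3 -2.3 0.0 Tz [-0.39  0.15  0.04] w 0.0004
t 8.20 p [ 0.5792 -0.0332  0.0314] b 0.5611 0.1475 yaw 161.98 Fb -0.4 -1.9 0.5 Tz [-0.38  0.14  0.04] w 0.0003
delta tool mm [0.1 1.5 0.4]
```

```bash
python3 -m creep '[[[0,1,0,0],[0,1,0,0],[0,0,0,0]]]' >/dev/null
python3 q.py
python3 -m creep '[[[0,1,0,0],[0,0,0,0]]]' >/dev/null
python3 q.py 
python3 -m creep '[[[0,1,0,0],[0,0,0,0]]]' >/dev/null
python3 q.py
```

```text
t 8.57 p [ 0.5799 -0.0312  0.0315] b 0.5611 0.1495 yaw 161.98 Fb -1.3 -2.1 1.2 Tz [-0.33  0.08 -0.01] w 0.0005
t 8.82 p [ 0.5802 -0.0303  0.0315] b 0.5612 0.1504 yaw 161.98 Fb 0.7 -1.7 -0.7 Tz [-0.36  0.12 -0.07] w 0.0002
t 9.07 p [ 0.5804 -0.0298  0.0315] b 0.5612 0.151 yaw 161.97 Fb -0.6 -3.0 1.3 Tz [-0.66  0.27 -0.05] w 0.0005
```

```bash
python3 -m creep '[[[0,1,0,0],[0,0,0,0]]]' >/dev/null
python3 q.py
python3 -m creep '[[[0,1,0,0],[0,0,0,0]]]' >/dev/null
python3 q.py
```

```text
t 9.32 p [ 0.5804 -0.0297  0.0315] b 0.5612 0.1511 yaw 161.96 Fb -0.9 -6.2 1.1 Tz [-1.04  0.37  0.03] w 0.0007
t 9.57 p [ 0.5804 -0.0296  0.0314] b 0.5611 0.1512 yaw 161.95 Fb -0.1 -7.0 0.3 Tz [-1.36  0.51 -0.01] w 0.0002
```

```bash
python3 -m creep '[[[0,-10,0,0],[10,-3,0,0],[25,0,0,0],[36,0,0,0],[0,20,0,0],[0,20,0,0],[0,20,0,0],[0,20,0,0]]]' >/dev/null
python3 -m creep '[[[0,20,0,0],[0,6,0,0],[0,0,0,0],[0,0,0,0],[0,0,0,0],[0,0,0,0]]]' 1 >/dev/null
python3 q.py .5195 .244 .031
```

```text
t 11.32 p [0.5423 0.0824 0.0315] b 0.4903 0.2459 yaw 161.93 Fb 0.3 -0.1 -0.4 Tz [ 0.    0.03 -0.05] w 0.0569
delta tool mm [-29.2  -1.9   0.5]
```

```bash
python3 -m creep '[[[-4,0,0,0],[-4,0,0,0],[-4,0,0,0],[-4,0,0,0],[-4,0,0,0],[-4,0,0,0],[-2,0,0,0],[0,0,0,0]]]' >/dev/null
python3 q.py 
python3 -m creep '[[[-2,0,0,0],[-2,0,0,0],[-2,0,0,0],[0,0,0,0]]]' >/dev/null
python3 q.py
python3 -m creep '[[[-1,0,0,0],[-1,0,0,0],[0,0,0,0]]]' >/dev/null
python3 q.py
```

```text
t 12.32 p [0.5671 0.0747 0.0314] b 0.5163 0.2463 yaw 161.97 Fb 0.1 0.2 -0.6 Tz [0.06 0.04 0.04] w 0.0941
t 12.82 p [0.5722 0.0731 0.0315] b 0.5216 0.2463 yaw 161.96 Fb -2.5 0.3 1.7 Tz [ 0.02  0.44 -0.09] w 0.0942
t 13.20 p [0.5732 0.0725 0.0315] b 0.5227 0.2461 yaw 161.99 Fb -5.7 -0.1 3.9 Tz [ 0.08  1.06 -0.05] w 0.0938
```

```bash
python3 -m creep '[[[-1,0,0,0],[-1,0,0,0],[0,0,0,0]]]' >/dev/null
python3 q.py
python3 -m creep '[[[-1,0,0,0],[-1,0,0,0],[0,0,0,0]]]' >/dev/null
python3 q.py
```

```text
t 13.57 p [0.5752 0.0718 0.0315] b 0.5249 0.246 yaw 161.99 Fb -4.7 -1.6 3.0 Tz [ 0.07  1.05 -0.03] w 0.0938
t 13.95 p [0.5771 0.0712 0.0315] b 0.5269 0.246 yaw 161.99 Fb -5.8 -1.6 3.1 Tz [ 0.09  0.99 -0.03] w 0.0940
```

```bash
python3 -m creep '[[[-1,0,0,0],[-1,0,0,0],[0,0,0,0]]]' >/dev/null
python3 q.py
python3 -m creep '[[[-1,0,0,0],[-1,0,0,0],[0,0,0,0]]]' >/dev/null
python3 q.py
python3 -m creep '[[[-1,0,0,0],[-1,0,0,0],[0,0,0,0]]]' >/dev/null
python3 q.py
```

```text
t 14.32 p [0.5777 0.071  0.0314] b 0.5275 0.246 yaw 161.99 Fb -9.1 -0.6 6.1 Tz [ 0.18  1.61 -0.15] w 0.0938
t 14.70 p [0.5778 0.071  0.0314] b 0.5276 0.2461 yaw 161.97 Fb -13.7 -0.9 9.1 Tz [ 0.38  2.4  -0.29] w 0.0940
t 15.07 p [0.578  0.071  0.0314] b 0.5277 0.2462 yaw 161.96 Fb -16.8 -0.9 11.4 Tz [ 0.54  3.18 -0.43] w 0.0941
```

```bash
python3 -m creep '[[[10,0,0,0],[20,0,0,0],[13,0,0,0],[0,-25,0,0],[0,-30,0,0],[0,-30,0,0],[0,-30,0,0],[0,0,0,0]]]' 0 >/dev/null
python3 q.py .566 .138 .031
```

```text
t 16.07 p [ 0.5077 -0.0283  0.0316] b 0.4916 0.13 yaw 161.81 Fb -0.8 0.3 -0.8 Tz [ 0.02 -0.01 -0.03] w 0.0176
delta tool mm [-74.3   8.3   0.6]
```

```bash
python3 -m creep '[[[-25,0,0,0],[-30,0,0,0],[-19,0,0,0],[0,6,0,0],[0,5,0,0],[0,5,0,0],[0,3,0,0],[0,0,0,0]]]' >/dev/null
python3 q.py
python3 -m creep '[[[0,2,0,0],[0,1,0,0],[0,1,0,0],[0,0,0,0]]]' >/dev/null
python3 q.py
python3 -m creep '[[[0,1,0,0],[0,1,0,0],[0,0,0,0]]]' >/dev/null
python3 q.py
```

```text
t 17.07 p [ 0.5838 -0.0313  0.0316] b 0.5649 0.1506 yaw 162.00 Fb 0.3 -0.1 0.2 Tz [-0.01 -0.04  0.01] w 0.0002
t 17.57 p [ 0.5841 -0.0308  0.0315] b 0.565 0.1512 yaw 161.92 Fb -2.0 -8.5 2.7 Tz [-1.29  0.67  0.03] w 0.0004
t 17.95 p [ 0.5841 -0.0307  0.0315] b 0.565 0.1513 yaw 161.89 Fb -1.9 -12.3 2.2 Tz [-2.01  0.91  0.01] w 0.0007
```

```bash
python3 -m creep '[[[0,-14,0,0],[0,-6,-20,0],[0,-20,-40,0],[10,-40,-40,0],[15,-40,-20,0],[20,-30,0,0],[20,0,0,0],[0,0,0,0]]]' 0.6 >/dev/null
python3 q.py
python3 - <<'E'
from h import *
import pickle
s=snapshot("top");pickle.dump(s,open("top2.pkl","wb"))
a=s["color"][140:230,212:342,::-1];A=cv2.resize(a,None,fx=6,fy=6,interpolation=cv2.INTER_CUBIC)
cv2.imwrite("pics/top2.png",cv2.convertScaleAbs(A,alpha=1.5))
s=pickle.load(open("top0.pkl","rb"))
a=s["color"][135:245,352:442,::-1];A=cv2.resize(a,None,fx=5.4,fy=5.4,interpolation=cv2.INTER_CUBIC)
q=pickle.load(open("side0.pkl","rb"))
b=q["color"][270:380,315:435,::-1];B=cv2.resize(b,None,fx=2.6,fy=5.4,interpolation=cv2.INTER_CUBIC)
cv2.imwrite("pics/pin.png",cv2.convertScaleAbs(np.hstack([A,B]),alpha=1.4))
print(A.shape,B.shape)
E
```

```text
t 18.95 p [ 0.4772 -0.1484  0.1518] b 0.4997 0.0063 yaw 161.92 Fb -0.3 0.8 0.0 Tz [-0.07  0.    0.08] w 0.0566
(594, 486, 3) (594, 312, 3)
```

View pics/top2.png

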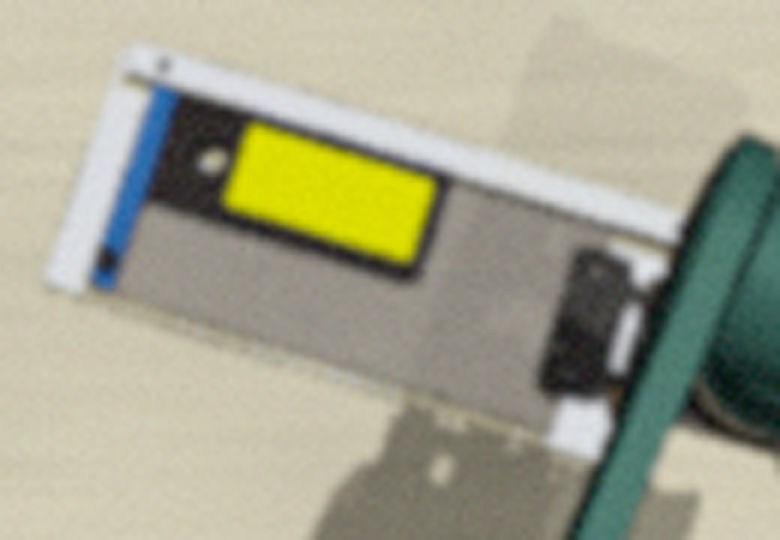

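View pics/pin.png

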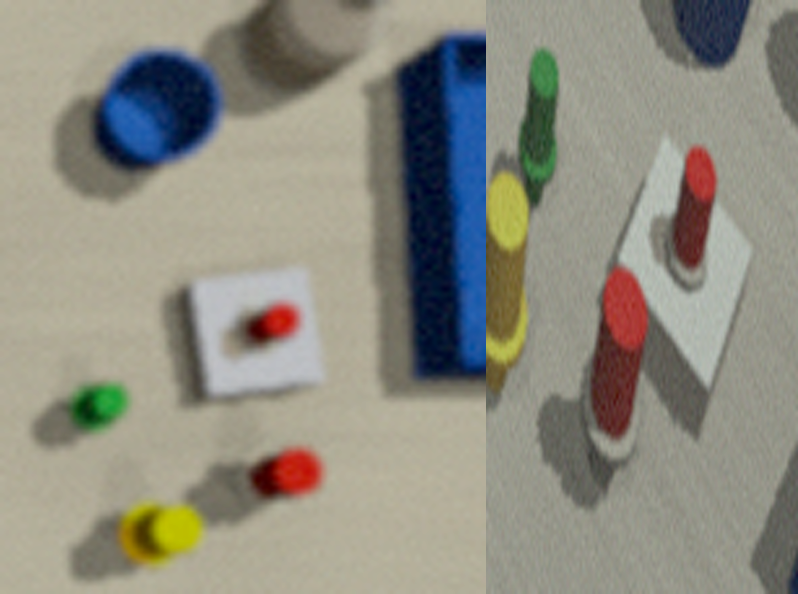

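Run:
```python
from g import *
t=s;q=pickle.load(open("side0.pkl","rb"))
f=lambda X,Y,z:atz(t,352+(X+.5)/5.4-.5,135+(Y+.5)/5.4-.5,z)
print("pin top",f(283,319,.085),"side",atz(q,315+214.5/2.6-.5,270+172.5/5.4-.5,.085))
C=[f(*p,.035) for p in((190,284),(308,268),(324,380),(208,398))];print("stand",np.round(C,4),sum(C)/4)
print("handle bottom/collar", f(262,332,.041))
for n,X,Y,z in(("cup",158,108,.07),("green",110,398,.08),("yellow",176,527,.1),("bigred",299,468,.1),("bottle",330,40,.1)):print(n,f(X,Y,z).round(3),dep(t,352+X/5.4,135+Y/5.4).round(3))
h=c(211,160,40);print("cass hole",h,"tray hole",c(213,166,24))
a=np.radians(-18);xb=np.array([np.cos(a),np.sin(a)]);yb=np.array([-np.sin(a),np.cos(a)])
print(h[:2]@xb,h[:2]@yb)
for p in((181,97),(448,182),(418,278),(152,204)): P=c(*p,40);print(P,P[:2]@xb,P[:2]@yb)
# hole centroid by image code: bright pixels near
w=pickle.load(open("top2.pkl","rb"));g=w["color"].astype(float).mean(2)[160:174,240:254];print(g[:12,:].round(0).astype(int))
```

```text
pin top [ 0.52624706 -0.39469706  0.085     ] side [ 0.52689341 -0.39372554  0.085     ]
stand [[ 0.5553 -0.3559  0.035 ]
 [ 0.5645 -0.4274  0.035 ]
 [ 0.4961 -0.4335  0.035 ]
 [ 0.4857 -0.3636  0.035 ]] [ 0.52539938 -0.39514032  0.035     ]
handle bottom/collar [ 0.52474355 -0.39598658  0.041     ]
cup [ 0.656 -0.332  0.07 ] [ 0.67  -0.35   0.007]
green [ 0.481 -0.294  0.08 ] [ 0.48  -0.296  0.077]
yellow [ 0.405 -0.323  0.1  ] [ 0.403 -0.323  0.107]
bigred [ 0.438 -0.395  0.1  ] [ 0.436 -0.394  0.107]
bottle [ 0.689 -0.425  0.1  ] [ 0.687 -0.426  0.101]
cass hole [0.6283636  0.10253415 0.04      ] tray hole [0.62836544 0.10230828 0.024     ]
0.5659245050907646 0.2916907990894495
[0.66403655 0.11912912 0.04      ] 0.5947233635377928 0.3184971027930777
[ 0.61482171 -0.02776924  0.04      ] 0.5933113582804318 0.1635802402850805
[ 0.56154655 -0.01070698  0.04      ] 0.5373711426570853 0.1633444871286303
[0.60399812 0.13502599 0.04      ] 0.5327110247311244 0.31506302707151634
[[ 45  28  30  31  27  27  31  31  32  26  32  28  36  46]
 [ 41  28  30  28  27  35  25  25  30  32  33  25  41  65]
 [ 36  27  29  35  30  28  30  29  28  33  28  35  55  74]
 [ 39  31  31  32  23  22  24  23  24  24  28  38  67  86]
 [ 30  30  34  27  28  25  31  44  42  32  28  46  69  89]
 [ 25  34  31  24  31  45  67  80  81  62  40  52  75  93]
 [ 26  32  31  26  40  67 103 107  99  79  50  63  86  95]
 [ 27  28  29  32  45  79 104 107  94  68  54  70  90  97]
 [ 26  34  30  31  36  59  78  80  68  51  57  77  94  97]
 [ 29  31  30  30  35  35  42  47  38  39  66  84  97  98]
 [ 29  26  30  28  30  33  31  32  27  48  70  91  98  98]
 [ 27  30  29  31  33  27  26  25  35  54  76  92  98  98]]
```

```bash
python3 q.py .528 -.393 .048 w; python3 -c "
from bench import get_obs;print(get_obs()['joint_positions'])"
```

```text
t 19.00 p [ 0.4779 -0.1484  0.1517] b 0.5003 0.0065 yaw 161.96 Fb -0.2 0.2 0.4 Tz [-0.01 -0.03 -0.05] w 0.0568
delta tool mm [-123.4 -217.   103.7]
[-4.15326063e-01 -7.71200547e-03  1.57555692e+00  1.13311133e-03
  1.57233050e+00 -1.67123219e+00]
```

```bash
python3 -m creep '[[[-12,-21,0,0],[-20,-36,0,0],[-25,-44,0,0],[-25,-44,0,0],[-20,-36,0,0],[-15,-25,0,0],[-6.5,-11,0,0],[0,0,0,0]]]' >/dev/null
python3 q.py .528 -.393 .048 w
```

```text
t 20.00 p [ 0.5283 -0.3931  0.1507] b 0.6239 -0.2106 yaw 161.97 Fb -0.9 0.4 0.1 Tz [-0.   -0.04  0.02] w 0.0564
delta tool mm [  0.3  -0.  102.7]
```

```bash
python3 -m creep '[[[0,0,20,0],[0,0,30,0],[0,0,25,0],[0,0,18,0],[0,0,9,0],[0,0,0,0]]]' >/dev/null
python3 q.py
python3 -m creep '[[[0,0,0,0],[0,0,0,0],[0,0,0,0]]]' 0.3 >/dev/null
python3 q.py
python3 -m creep '[[[0,0,0,0],[0,0,0,0],[0,0,0,0],[0,0,0,0]]]' 0 >/dev/null
python3 q.py .528 -.393 .048 w
python3 - <<'E'
from h import *
s=snapshot("side");save(s,"side3.png",(250,370,330,460),5)
E
```

```text
t 20.75 p [ 0.5279 -0.3926  0.0492] b 0.6233 -0.2103 yaw 161.99 Fb 0.9 0.5 0.3 Tz [0.01 0.02 0.06] w 0.0564
t 21.12 p [ 0.5281 -0.3934  0.0502] b 0.6238 -0.211 yaw 161.96 Fb 0.2 -0.7 -0.4 Tz [-0.01  0.04  0.01] w 0.0301
t 21.62 p [ 0.5278 -0.3942  0.05  ] b 0.6237 -0.2118 yaw 161.95 Fb 0.0 -3.5 1.4 Tz [-0.86  0.32 -0.  ] w 0.0217
delta tool mm [0.1 1.2 2. ]
```

View pics/side3.png

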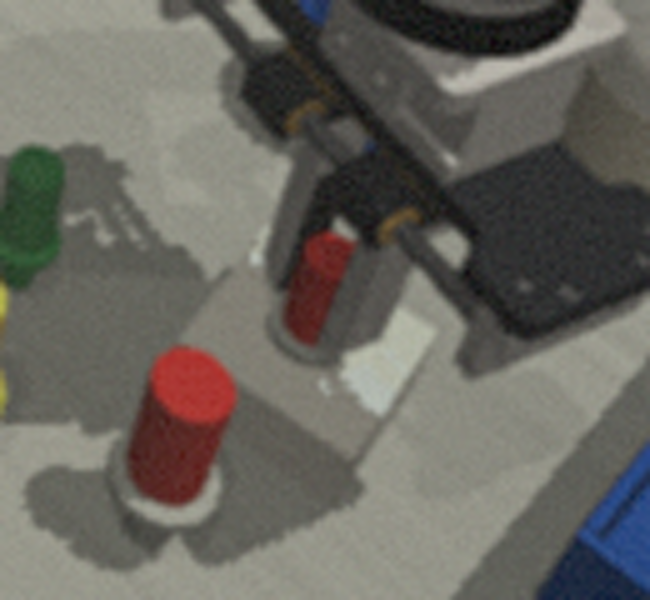

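```bash
python3 -m creep '[[[0,0,-5,0],[0,0,-15,0],[0,0,-25,0],[0,0,-30,0],[0,0,-25,0],[0,0,-10,0],[0,0,0,0]]]' >/dev/null
python3 q.py .568 .2928 .1
```

```text
t 22.55 p [ 0.5281 -0.3923  0.1592] b 0.6235 -0.2099 yaw 162.01 Fb 0.4 -0.7 -1.0 Tz [ 0.01 -0.    0.02] w 0.0214
delta tool mm [ 55.4 502.7  59.2]
```

```bash
python3 -m creep '[[[1,15,0,0],[4,30,0,0],[5,40,0,0],[5,45,0,0],[5,45,0,0],[5,45,0,0],[5,45,0,0],[5,45,0,0]]]' >/dev/null
python3 -m creep '[[[5,45,0,0],[5,45,0,0],[5,40,0,0],[4,30,10,0],[1,20,20,0],[0,10,15,0],[0,0,10,0],[0,0,0,0]]]' >/dev/null
python3 q.py .568 .2928 .09
```

```text
t 24.55 p [0.6294 0.0983 0.1028] b 0.5682 0.288 yaw 161.90 Fb 0.8 -0.5 -1.4 Tz [ 0.02 -0.02 -0.05] w 0.0215
delta tool mm [ 0.2  4.8 12.8]
```

```bash
python3 -m creep '[[[0,4.8,5,0],[0,0,6,0],[0,0,0,0],[0,0,0,0]]]' >/dev/null
python3 q.py .568 .2928 .09
python3 - <<'E'
from h import *
s=snapshot("side");save(s,"side4.png",(140,240,210,310),6)
E
```

```text
t 25.05 p [0.6319 0.1039 0.0937] b 0.5689 0.294 yaw 161.97 Fb 0.1 0.8 -0.6 Tz [-0.03  0.01  0.02] w 0.0220
delta tool mm [ 0.9 -1.2  3.7]
```

View pics/side4.png

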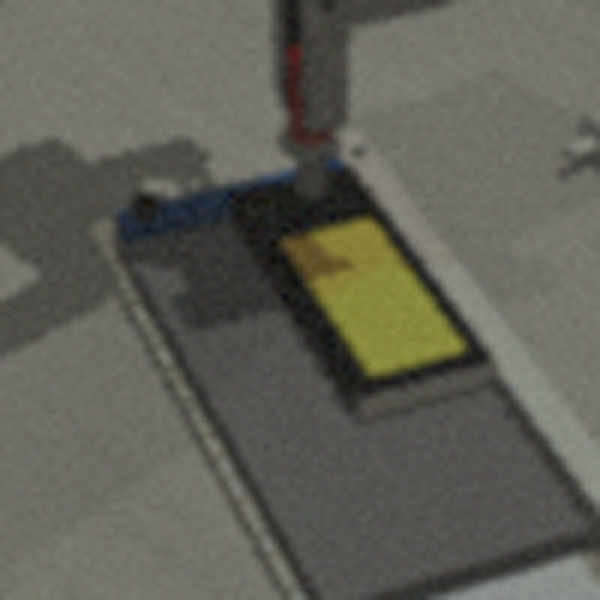

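```bash
python3 -m creep '[[[0.5,-0.6,4,0],[0,0,4,0],[0,0,3,0],[0,0,0,0]]]' >/dev/null
python3 q.py
python3 -m creep '[[[0,0,2,0],[0,0,2,0],[0,0,0,0]]]' >/dev/null
python3 q.py
```

```text
t 25.60 p [0.6308 0.1035 0.0819] b 0.5679 0.2934 yaw 161.97 Fb -0.4 -1.0 -2.1 Tz [ 0.02  0.01 -0.03] w 0.0217
t 25.98 p [0.6314 0.1032 0.0785] b 0.5686 0.2933 yaw 161.96 Fb -0.0 0.6 0.1 Tz [-0.15 -0.19 -0.  ] w 0.0217
```

```bash
python3 -m creep '[[[0,0,2,0],[0,0,2,0],[0,0,0,0]]]' >/dev/null
python3 q.py
python3 -m creep '[[[0,0,2,0],[0,0,2,0],[0,0,0,0]]]' >/dev/null
python3 q.py
```

```text
t 26.35 p [0.6314 0.1031 0.0744] b 0.5686 0.2932 yaw 161.96 Fb 1.9 -1.9 -0.6 Tz [-0.54 -0.29  0.01] w 0.0215
t 26.73 p [0.6314 0.1031 0.0704] b 0.5686 0.2932 yaw 161.96 Fb 3.2 -2.5 -0.9 Tz [-0.75 -0.38 -0.  ] w 0.0219
```

```bash
python3 -m creep '[[[-0.9,-0.6,0,0],[0,0,2,0],[0,0,0,0]]]' >/dev/null
python3 q.py
python3 -m creep '[[[0,0,2,0],[0,0,2,0],[0,0,0,0]]]' >/dev/null
python3 q.py
```

```text
t 27.10 p [0.6315 0.103  0.0679] b 0.5687 0.2931 yaw 161.98 Fb 2.1 -1.5 -1.1 Tz [-0.36 -0.2   0.02] w 0.0216
t 27.48 p [0.6315 0.1029 0.0639] b 0.5688 0.293 yaw 161.98 Fb 1.3 -0.1 -1.8 Tz [-0.24 -0.19  0.03] w 0.0213
```

```bash
python3 -m creep '[[[-0.3,0,2,0],[0,0,2,0],[0,0,0,0]]]' >/dev/null
python3 q.py
python3 -m creep '[[[0,0,2,0],[0,0,2,0],[0,0,0,0]]]' >/dev/null
python3 q.py
python3 -m creep '[[[0,0,1,0],[0,0,1,0],[0,0,0,0]]]' >/dev/null
python3 q.py
```

```text
t 27.85 p [0.6318 0.1028 0.0601] b 0.5691 0.293 yaw 161.98 Fb 1.6 -0.6 -1.0 Tz [-0.09 -0.1   0.03] w 0.0215
t 28.23 p [0.6318 0.1027 0.0561] b 0.5692 0.2929 yaw 161.97 Fb 0.2 -0.2 -1.3 Tz [-0.04 -0.    0.06] w 0.0216
t 28.60 p [0.6321 0.1027 0.055 ] b 0.5694 0.293 yaw 161.97 Fb -1.4 -0.1 0.8 Tz [-0.01  0.24  0.01] w 0.0215
```

```bash
python3 -m creep '[[[0,0,1,0],[0,0,1,0],[0,0,0,0]]]' >/dev/null
python3 q.py
python3 -m creep '[[[0,0,1,0],[0,0,1,0],[0,0,0,0]]]' >/dev/null
python3 q.py
```

```text
t 28.98 p [0.6321 0.1027 0.0549] b 0.5695 0.293 yaw 161.98 Fb -4.1 -1.1 7.9 Tz [-0.02  0.86  0.04] w 0.0210
t 29.35 p [0.6322 0.1027 0.0549] b 0.5695 0.293 yaw 161.98 Fb -5.9 -2.5 14.8 Tz [-0.09  1.45  0.05] w 0.0212
```

```bash
python3 -m creep '[[[0,0,-2,0],[0,0,-1.5,0],[0,0,0,0]]]' >/dev/null
python3 q.py
python3 -m creep '[[[0,0,0,0],[0,0,0,0],[0,0,0,0],[0,0,0,0],[0,0,0,0]]]' 0.6 >/dev/null
python3 q.py
python3 -m creep '[[[0,0,-5,0],[0,0,-20,0],[0,0,-30,0],[0,0,-40,0],[0,0,-30,0],[30,-30,0,0],[50,-30,0,0],[50,-30,0,0]]]' >/dev/null
python3 -m creep '[[[40,-30,0,0],[40,-30,0,0],[20,-20,0,0],[0,0,0,0]]]' >/dev/null
python3 q.py
python3 - <<'E'
from h import *
import pickle
s=snapshot("side");t=snapshot("top");pickle.dump((s,t),open("end.pkl","wb"))
A=cv2.resize(s["color"][140:270,210:350,::-1],(420,390),interpolation=cv2.INTER_CUBIC)
B=cv2.resize(t["color"][140:230,212:312,::-1],(380,342),interpolation=cv2.INTER_CUBIC)
B=cv2.copyMakeBorder(B,0,48,0,0,cv2.BORDER_CONSTANT)
cv2.imwrite("pics/end.png",cv2.convertScaleAbs(np.hstack([A,B]),alpha=1.4))
hsv=cv2.cvtColor(t["color"],cv2.COLOR_RGB2HSV)
m=(((hsv[...,0]<6)|(hsv[...,0]>174))&(hsv[...,1]>120)&(hsv[...,2]>50))
v,u=np.nonzero(m[140:190,215:300]);P=np.array([dep(t,a+215,b+140) for a,b in zip(u,v)]);print(len(u),P.mean(0).round(4),P[:,2].max().round(4),atz(t,u.mean()+215,v.mean()+140,.09))
E
```

```text
t 29.73 p [0.6321 0.1027 0.0549] b 0.5694 0.293 yaw 161.97 Fb -3.7 -1.7 6.8 Tz [-0.06  0.65  0.02] w 0.0217
t 30.35 p [0.6321 0.1026 0.0538] b 0.5694 0.2929 yaw 161.97 Fb 0.1 0.8 -0.6 Tz [0.05 0.   0.01] w 0.0564
t 31.85 p [0.3605 0.0117 0.181 ] b 0.3392 0.1226 yaw 161.88 Fb 0.8 0.3 0.5 Tz [ 0.03 -0.03  0.  ] w 0.0568
57 [0.6297 0.1028 0.0967] 1.3913 [0.63094668 0.10320936 0.09      ]
```

View pics/end.png

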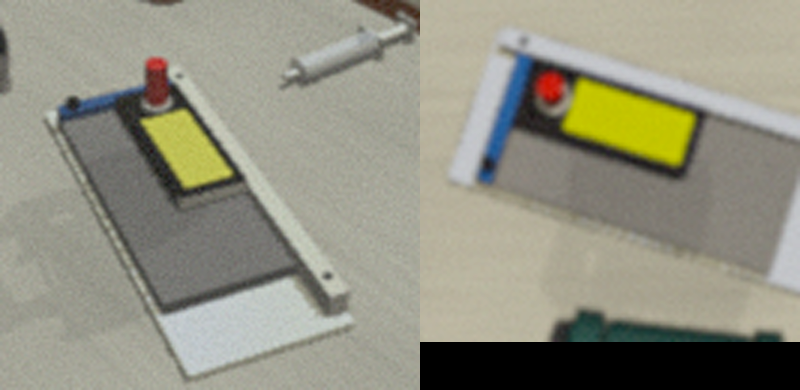

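Run:
```python
from h import *
import pickle
t2=pickle.load(open("top2.pkl","rb"));t3=pickle.load(open("end.pkl","rb"))[1]
a=np.radians(-18);xb=np.array([np.cos(a),np.sin(a)]);yb=np.array([-np.sin(a),np.cos(a)])
for t in(t2,t3):
    c=t["color"].astype(float);w=np.clip(c[...,:2].min(2)-c[...,2]-40,0,60);w[:150]=0;w[195:]=0;w[:,:235]=0;w[:,300:]=0
    v,u=np.mgrid[:384,:512];S=w.sum();mu,mv=(w*u).sum()/S,(w*v).sum()/S
    C=np.array([[(w*(u-mu)**2).sum(),(w*(u-mu)*(v-mv)).sum()],[0,(w*(v-mv)**2).sum()]])/S
    P=atz(t,mu,mv,.04)[:2];print(mu,mv,"xb,yb",P@xb,P@yb,"ang",np.degrees(.5*np.arctan2(2*C[0,1],C[0,0]-C[1,1])),S)
```

```text
266.45487817630453 171.64233678413328 xb,yb 0.5682013452116875 0.22405552613192925 ang 17.25674118104678 28689.0
266.5904573267782 171.69713153892405 xb,yb 0.5681603920830299 0.22357346754034033 ang 17.171201701822085 28273.0
```

```bash
python3 -m creep '[[[-20,0,0,0],[-35,2,0,0],[-40,3,0,0],[-40,3,0,0],[-40,0,0,0],[-35,0,0,0],[-16,0,0,0],[0,0,0,0]]]' 0 >/dev/null
python3 q.py .565 .132 .031
```

```text
t 32.95 p [ 0.5797 -0.0499  0.1776] b 0.5667 0.1316 yaw 162.00 Fb -0.4 0.1 -0.1 Tz [0.02 0.01 0.  ] w 0.0003
delta tool mm [  1.7   0.4 146.6]
```

```bash
python3 -m creep '[[[0,0,30,0],[0,0,40,0],[0,0,40,0],[0,0,25,0],[0,0,10,0],[0,8,0,0],[0,6,0,0],[0,0,0,0]]]' >/dev/null
python3 q.py .565 .151 .031
python3 -m creep '[[[0,2,0,0],[0,1,0,0],[0,1,0,0],[0,0,0,0]]]' >/dev/null
python3 q.py
python3 -m creep '[[[0,1,0,0],[0,1,0,0],[0,0,0,0]]]' >/dev/null
python3 q.py
```

```text
t 33.95 p [ 0.5837 -0.0363  0.0356] b 0.5663 0.1458 yaw 162.03 Fb 0.2 -0.7 -0.1 Tz [-0.   -0.05  0.02] w 0.0007
delta tool mm [1.3 5.2 4.6]
t 34.45 p [ 0.5837 -0.0331  0.034 ] b 0.5653 0.1489 yaw 161.97 Fb -0.3 -0.1 1.1 Tz [ 0.    0.03 -0.02] w 0.0006
t 34.83 p [ 0.5843 -0.0311  0.034 ] b 0.5653 0.151 yaw 161.98 Fb 0.1 -0.6 -0.8 Tz [-0.01  0.03 -0.02] w 0.0004
```

```bash
python3 -m creep '[[[0,1,0,0],[0,1,0,0],[0,1,0,0],[0,0,0,0]]]' >/dev/null
python3 q.py
python3 -m creep '[[[0,-6,0,0],[0,-10,0,0],[0,-15,-20,0],[0,-20,-40,0],[20,-30,-40,0],[40,-20,-20,0],[40,0,0,0],[0,0,0,0]]]' >/dev/null
python3 q.py
python3 - <<'E'
from h import *
s=snapshot("side");t=snapshot("top")
A=cv2.resize(s["color"][130:380,180:460,::-1],(400,357),interpolation=cv2.INTER_CUBIC)
B=cv2.resize(t["color"][60:260,100:460,::-1],(400,222));B=cv2.copyMakeBorder(B,0,135,0,0,cv2.BORDER_CONSTANT)
cv2.imwrite("pics/fin.png",cv2.convertScaleAbs(np.hstack([A,B]),alpha=1.4))
E
```

```text
t 35.33 p [ 0.5851 -0.0289  0.034 ] b 0.5654 0.1533 yaw 161.97 Fb -0.5 -3.5 0.1 Tz [-0.38  0.15  0.02] w 0.0003
t 36.33 p [ 0.4573 -0.0938  0.156 ] b 0.4639 0.0521 yaw 161.91 Fb 0.6 0.2 -0.2 Tz [-0.02  0.01  0.02] w 0.0005
```

View pics/fin.png

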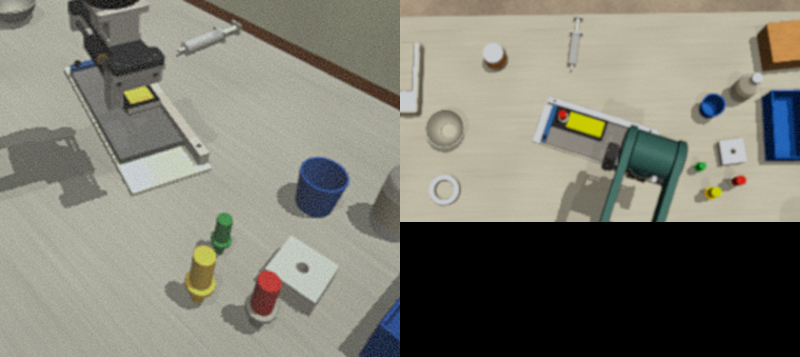

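Run:
```python
from h import *
import pickle
t4=snapshot("top");pickle.dump(t4,open("top4.pkl","wb"))
t0=pickle.load(open("top0.pkl","rb"));t2=pickle.load(open("top2.pkl","rb"));t3=pickle.load(open("end.pkl","rb"))[1]
a=np.radians(-18);xb=np.array([np.cos(a),np.sin(a)]);yb=np.array([-np.sin(a),np.cos(a)])
for t in(t2,t3,t4):
    c=t["color"].astype(float);w=np.clip(c[...,:2].min(2)-c[...,2]-40,0,60);w[:150]=0;w[195:]=0;w[:,:235]=0;w[:,300:]=0
    v,u=np.mgrid[:384,:512];S=w.sum();mu,mv=(w*u).sum()/S,(w*v).sum()/S
    P=atz(t,mu,mv,.04)[:2]
    b=np.clip(c[...,2]-c[...,0]-15,0,60);b[:150]=0;b[192:]=0;b[:,:222]=0;b[:,248:]=0
    B=b.sum();Q=atz(t,(b*u).sum()/B,(b*v).sum()/B,.035)[:2]
    # end edge positions of the label along yb: profile
    q=[]
    ys=np.arange(.15,.27,.0005);xs=np.arange(.552,.582,.002)
    E=np.array(t["extrinsics"])
    def proj(X,Y,Z):
        p=np.stack([X,Y,Z,np.ones_like(X)]);p=np.tensordot(E[:3],p,1);return (t["fx"]*p[0]/p[2]+t["cx"]).astype(np.float32),(t["fy"]*p[1]/p[2]+t["cy"]).astype(np.float32)
    G,H=np.meshgrid(xs,ys);mx,my=proj(G*xb[0]+H*yb[0],G*xb[1]+H*yb[1],np.full_like(G,.04))
    pr=cv2.remap(w.astype(np.float32),mx,my,cv2.INTER_LINEAR).mean(1);k=pr>pr.max()/2
    print("label xb,yb",P@xb,P@yb,"stop",Q@xb,Q@yb,"label ends",ys[k][0],ys[k][-1],S)
```

```text
label xb,yb 0.5682013452116875 0.22405552613192925 stop 0.5467550549437831 0.3281248821153882 label ends 0.17 0.27000000000000013 28689.0
label xb,yb 0.5681603920830299 0.22357346754034033 stop 0.5469485944106067 0.3281412689993053 label ends 0.17 0.27000000000000013 28273.0
label xb,yb 0.5681724057612042 0.22345348547642133 stop 0.5467864611090003 0.3281464971906809 label ends 0.17 0.27000000000000013 28473.0
```

```bash
python3 -m creep '[[[-30,20,0,0],[-40,30,0,0],[-31,29,0,0],[0,0,30,0],[0,0,45,0],[0,0,35,0],[0,0,15,0],[0,0,0,0]]]' 0 >/dev/null
python3 q.py .565 .146 .031
```

```text
t 37.48 p [ 0.5793 -0.0496  0.0279] b 0.5662 0.1318 yaw 161.97 Fb 0.7 -0.0 -0.5 Tz [ 0.02 -0.03  0.04] w 0.0008
delta tool mm [ 1.3 14.2 -3.1]
```

```bash
python3 -m creep '[[[0,6,-3.5,0],[0,6,0,0],[0,3,0,0],[0,1,0,0],[0,0,0,0]]]' >/dev/null
python3 q.py
python3 -m creep '[[[0,1,0,0],[0,1,0,0],[0,0,0,0]]]' >/dev/null
python3 q.py
python3 -m creep '[[[0,1,0,0],[0,1,0,0],[0,0,0,0]]]' >/dev/null
python3 q.py
python3 -m creep '[[[0,1,0,0],[0,1,0,0],[0,0,0,0]]]' >/dev/null
python3 q.py
```

```text
t 38.10 p [ 0.5843 -0.0343  0.0326] b 0.5663 0.148 yaw 161.99 Fb -0.5 -0.6 0.5 Tz [-0.01  0.02 -0.05] w 0.0004
t 38.48 p [ 0.5849 -0.0324  0.0324] b 0.5663 0.1499 yaw 161.97 Fb -0.2 -0.6 0.5 Tz [-0.    0.04  0.04] w 0.0004
t 38.85 p [ 0.5855 -0.0307  0.0325] b 0.5664 0.1517 yaw 161.97 Fb -0.3 -0.8 -0.9 Tz [-0.23  0.04 -0.01] w 0.0006
t 39.23 p [ 0.5856 -0.0304  0.0324] b 0.5663 0.152 yaw 161.95 Fb -0.3 -6.9 0.8 Tz [-1.03  0.4  -0.03] w 0.0003
```

```bash
python3 -m creep '[[[0,-8,0,0],[0,-10,0,0],[0,-15,-20,0],[0,-20,-40,0],[20,-30,-40,0],[40,-20,-20,0],[40,0,0,0],[0,0,0,0]]]' >/dev/null
python3 q.py
python3 - <<'E'
from h import *
t=snapshot("top");c=t["color"].astype(float);w=np.clip(c[...,:2].min(2)-c[...,2]-40,0,60);w[:150]=0;w[195:]=0;w[:,:235]=0;w[:,300:]=0
v,u=np.mgrid[:384,:512];print((w*u).sum()/w.sum(),(w*v).sum()/w.sum())
ticket.close_job()
E
```

```text
t 40.23 p [ 0.4577 -0.0958  0.1546] b 0.465 0.0503 yaw 161.92 Fb 1.1 -0.6 0.4 Tz [ 0.01 -0.04 -0.02] w 0.0004
266.62132649836735 171.70004564446472
the job is handed in; nothing more can be done
```

I pushed the cassette flush along the fence and hard against the end stop. I then put the red pin from the white stand through the cassette and the tray, let go of it and handed the job in at about 40 s. I kept clear of the bowl, tape, cup and look-alike pins.

- **Cassette:** it met the fence firmly with about 17 N and the stop with about 12 N, well under the 60 N limit. A last push at the stop after the pin was in met firm resistance at about 7 N.
- **Pin:** the collar seated with the tool 54.9 mm above the table, where I had worked out 55 mm. I pressed it down with about 15 N. The last pictures show it upright with its collar on the cassette, the stand empty and the other things in place.

**Checks that did not fully agree:**
- **Stop contact point:** it shifted by up to 2 mm between pushes. It moved with fingertip height, and the pictures showed no matching cassette movement, so I put it down to the shape of the fingertip or the cassette edge.
- **Label position:** in the top view the label read about 0.5 mm farther from the stop after the pin went in. The pin or its shadow partly covering the label probably explains this, but I did not confirm it. Its distance from the fence read the same to within 0.1 mm.
- **Hole position:** the camera and the contact pushes differed by about 2 mm, within the stated calibration, and I aimed between them.

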